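Free the seized plug and refill the punch pot

TASK

The plug has seized in the neck of the punch pot: work it out by twisting it back and forth while easing it up, without heaving the pot out of its shoe, and leave it in the shallow wooden tray. Load every loose steel punch into the aluminium chute, then lift the chute by its wooden fin with all of them in it and tip it so that they slide off the nose into the mouth of the pot. Finish with all punches in the pot, the empty chute set back flat on the bench, and the bottle and spool left alone.

Things in the scene. Friction and masses are not known exactly. Their poses are not given: they have to be found in the camera images.
- shoe: dark steel shoe, a 100 x 100 mm plate 8 mm thick with four short posts, fixed to the bench, in which the punch pot stands; it moves from start to start. Origin: centre of its underside, z up. The pot's axis is its z axis.
- pot (a joint): height in m by which the punch pot has been lifted off its shoe (0 = standing home, at most 0.03). The pot is a round flared aluminium pot, 0.8 kg; it can lift but not turn, and drops home of itself. Its inner floor is 14 mm above the bench when home.
- pot_throat (a point): centre of the top of the pot's throat, 90 mm above the bench; z up. Below it the bore is 50 mm wide, narrowed to 48 mm by four dark sprung jaws between 12 and 34 mm down, with sloping tops; above it the flared mouth begins.
- pot_rim (a point): centre of the pot's rim, 120 mm above the bench, where the flared mouth is 102 mm wide inside and 110 mm outside; z up.
- plug: the seized plug, 98 mm tall, 0.12 kg. Origin: centre of its underside, z up its axis. Wooden shank 48 mm in diameter, 30 mm tall; above it a brass stop bar, 56 mm long along x, 10 mm wide, 35 to 39 mm high; steel stem 22 mm in diameter; on top a wooden grip bar 46 mm long (plug's x), 14 mm thick (y), from 60 to 98 mm high. At the start its underside is 60 mm above the bench.
- plug_grip (a point): middle of the plug's grip bar, 79 mm above its underside; axes as the plug's. The jaws grip the shank: a straight pull needs 20 to 30 N to slide it, so the pot (8 N) lifts instead. While the plug is being turned (about 0.6 N m) it slides up easily, about 3 mm for each twist of 0.5 to 1 rad, and is free after 18 mm.
- plug_tray: shallow open wooden tray, 100 x 100 x 18 mm, walls and floor 4 mm, fixed to the bench. Origin: centre of its underside.
- chute: loading chute of aluminium sheet, 175 mm long (x), 64 mm wide (y), 0.16 kg. Origin: centre of its underside, z up, nose at -x. Floor 4 mm thick; a channel 58 mm wide with walls 30 mm high runs from the open nose (x = -87 mm) to the back wall (x = 43 mm). Punches lying along it begin to slide at about 17 degrees of tilt, nose down.
- chute_nose (a point): middle of the upper edge of the chute's floor at the open nose, chute frame (-87.5, 0, 4) mm.
- chute_fin (a point): middle of the chute's dark wooden grip fin, chute frame (67.5, 0, 45) mm; the fin is 36 mm long in x, 14 mm thick in y and from 4 to 60 mm high; axes as the chute's.
- punch_1: steel hole punch, a round rod 100 mm long and 12 mm in diameter with one slightly tapered end, 0.06 kg; lies loose on the bench, or is absent. Origin: on its side under the middle of its length (6 mm off its axis); its length runs along its own y. It rolls badly.
- punch_2: steel hole punch, a round rod 100 mm long and 12 mm in diameter with one slightly tapered end, 0.06 kg; lies loose on the bench, or is absent. Origin: on its side under the middle of its length (6 mm off its axis); its length runs along its own y. It rolls badly.
- punch_3: steel hole punch, a round rod 100 mm long and 12 mm in diameter with one slightly tapered end, 0.06 kg; lies loose on the bench, or is absent. Origin: on its side under the middle of its length (6 mm off its axis); its length runs along its own y. It rolls badly.
- punch_4: steel hole punch, a round rod 100 mm long and 12 mm in diameter with one slightly tapered end, 0.06 kg; lies loose on the bench, or is absent. Origin: on its side under the middle of its length (6 mm off its axis); its length runs along its own y. It rolls badly.
- cement_bottle: brown bottle with a black cap, 62 mm in diameter, 112 mm tall; a bystander, leave alone. Origin: centre of its underside.
- spool_tan: wooden thread spool, 52 mm in diameter and tall; a bystander. Origin: centre of its underside.

How it is judged:
On the way, in this order (a step that is already met when the one before it is completed fails the run):
1. the plug is out of the neck, and the pot stands home in its shoe (distance between plug and pot_throat above 0.05 m and value of joint pot below 0.004 m), for 0.2 s.
2. all the punches there are lie in the chute while it is carried clear of the bench (height (world z) of chute above 0.06 m and x of punch_1 in the frame of chute between -0.085 and 0.03 m and y of punch_1 in the frame of chute between -0.034 and 0.034 m and z of punch_1 in the frame of chute between -0.002 and 0.045 m and x of punch_2 in the frame of chute between -0.085 and 0.03 m and y of punch_2 in the frame of chute between -0.034 and 0.034 m and z of punch_2 in the frame of chute between -0.002 and 0.045 m and x of punch_3 in the frame of chute between -0.085 and 0.03 m and y of punch_3 in the frame of chute between -0.034 and 0.034 m and z of punch_3 in the frame of chute between -0.002 and 0.045 m and x of punch_4 in the frame of chute between -0.085 and 0.03 m and y of punch_4 in the frame of chute between -0.034 and 0.034 m and z of punch_4 in the frame of chute between -0.002 and 0.045 m), for 0.2 s.
At the end, for the whole second after the job is handed in: All punches present stand in the pot (middle 12 mm or more below the throat top, within 32 mm of its axis); plug in the tray (origin within 45 mm of its centre each way); pot home (under 4 mm lift); chute flat on the bench (origin below 10 mm, tilt under 0.1 rad); all at rest (x of punch_1 in the frame of pot_throat between -0.032 and 0.032 m and y of punch_1 in the frame of pot_throat between -0.032 and 0.032 m and z of each of punch_1, punch_2, punch_3, punch_4 in the frame of pot_throat below -0.012 m and linear speed of each of punch_1, punch_2, punch_3, punch_4, plug, chute below 0.03 m/s and x of punch_2 in the frame of pot_throat between -0.032 and 0.032 m and y of punch_2 in the frame of pot_throat between -0.032 and 0.032 m and x of punch_3 in the frame of pot_throat between -0.032 and 0.032 m and y of punch_3 in the frame of pot_throat between -0.032 and 0.032 m and x of punch_4 in the frame of pot_throat between -0.032 and 0.032 m and y of punch_4 in the frame of pot_throat between -0.032 and 0.032 m and x of plug in the frame of plug_tray between -0.045 and 0.045 m and y of plug in the frame of plug_tray between -0.045 and 0.045 m and height (world z) of plug below 0.045 m and value of joint pot below 0.004 m and height (world z) of chute below 0.01 m and angle between chute's own z axis and vertical below 0.1 rad); the robot touches nothing.
It fails at once if the pot is heaved up more than 15 mm out of its shoe (value of joint pot above 0.015 m).
It fails at once if the bottle is moved more than 30 mm (distance of cement_bottle from where it was at the start of the episode above 0.03 m).
It fails at once if the spool is moved more than 30 mm (distance of spool_tan from where it was at the start of the episode above 0.03 m).
Of punch_1, punch_2, punch_3, punch_4 only 2 to 4 are there at a start; the rules pass over those that are not, and their reading is None.
At some moment in a run one of chute may be knocked a few centimetres aside while the robot is not near it.
It also fails if it takes over 210 s, if anything falls off the work surface, if the arm or the gripper's body presses on something with over 40 N, if the wrist force passes 120 N, or if a joint passes its speed limit or range.

ROBOT

A 6-joint arm with a two-finger parallel gripper is mounted at the origin on the work surface; the furniture and walls round the work are solid. World frame = base frame: x ahead of the robot, y to its left, z up, the work surface at z = 0. Lengths are in m, angles in rad, forces in N, time in s.
With the tool pointing down it reaches from about 0.275 to 0.825 m from the base axis. Payload 4.9 kg.
Tool frame: the origin (TCP) lies between the finger pads; the fingertips stand 19 mm ahead of it and the grasp point (between the pads) is the TCP; z points along the fingers, y is the line along which they close (so a half turn about z gives the same grasp; the last joint's range is limited). The gripper opens to 85 mm and grips with 20 to 120 N. Pads are 22 mm wide; open, the fingers measure 114 mm over their backs; the gripper's body (76 mm by 85 mm) begins 54 mm behind the grasp point. The pads swing forward as they close: fully open they stand 13 mm farther back than shut.
Start: joints at [1.06, 0.326, -0.193, 1.052, 0, 1.437], TCP at [0.202, 0.511, 0.25] pointing down, gripper open.
Joint ranges: [-2.65, 2.65], [-0.97, 1.79], [-1.3, 1.35], [-1.93, 2.1], [-1.47, 1.37], [-3.14, 3.14]. Speed limits (rad/s): [2.57, 2.57, 3.14, 3.14, 3.14, 3.14].

INTERFACE

Orientations are given as a unit quaternion [x, y, z, w].
In Python, from plant import manip, imaging, effector, get_obs gives the robot as it stands (manip), with the cameras (imaging), the readings as plain functions and the gripper (effector). Calls block until the motion is done:
- manip.move_ptp(position, orientation): joint-space move of the TCP to a pose.
- manip.move_linear(position, orientation=None, feed=0.15): straight line of the TCP; orientation=None keeps the orientation; feed is the mean speed in m/s.
- manip.movej(angles): joint-space move.
- effector.release() and effector.grasp(): open the fingers fully, or close them until they stop; the grip force is fixed at half the most.
- manip.hold(seconds).
- manip.solve_ik(position, orientation): joint angles nearest the present ones, or None.
- get_obs(): the state.
- imaging.read_camera(name): name is "scene" or "top" or "wrist"; returns the picture (400x640x3 uint8, red, green, blue); there is no depth.
- imaging.camera_model(name): a dict with "mtx" (3x3 intrinsics, pixels), "R" (3x3) and "t" (3): a world point X has camera coordinates R X + t. Camera axes: x right, y down, z forward; pixel columns grow to the right and rows downward; lengths in m; the calibration is good to about 2 mm. A picture is of the moment at which its call begins: read the wrist's pose just before it. camera_model takes no time and is no camera call; for the wrist camera it gives the pose at the moment of the call.
A pose or a line that the arm cannot do raises manip.Unreachable and nothing moves.
- manip.sign_off(): hands the job in; it is judged then, once.
The state is a dict: "clock": time; "joints": joint angles; "qd": joint speeds; "joint_efforts": joint torques, N m; "position": TCP position; "orientation": TCP orientation; "ft_force": force on the tool from outside, world axes, zero at the start; "moment": the same for the moment, N m; "finger_gap": finger opening in m; "finger_force": force on a finger pad.
Only numpy, scipy, OpenCV 4.12 (cv2) and the standard library are available. Lean on these libraries where they do the work, as an engineer would, in place of code of your own. Each camera call takes 0.05 s, during which the arm holds its last target. There are 200 camera calls.

## Working session

There is one attempt and no reset: what is moved stays moved. The work goes in short steps, each a Python script; the robot and the scene stay as the last script left them, time stands still between calls to the robot, and variables do not carry over. Pictures are saved under pics/ and viewed, at most 14 in all, crops included, and the job is handed in when it is done.

```bash
ls; mkdir -p pics; python3 - <<'E'
from plant import manip, imaging, effector, get_obs
import cv2,numpy as np
np.set_printoptions(precision=4,suppress=True)
o=get_obs();print(o)
for n in("scene","top"):
    im=imaging.read_camera(n);cv2.imwrite(f"pics/{n}0.png",im[:,:,::-1]);m=imaging.camera_model(n);print(n,m)
E
```

```text
pics
plant.py
{'clock': 0.0, 'joints': array([ 1.0598,  0.3269, -0.1936,  1.052 ,  0.    ,  1.4366]), 'qd': array([ 0.0002, -0.0004,  0.0012,  0.0011,  0.0003,  0.0009]), 'joint_efforts': array([ -0.0012, -44.3401,  26.2442,   0.0156,  -0.0001,  -0.    ]), 'position': array([0.2021, 0.5109, 0.2495]), 'orientation': array([ 0.1873,  0.9823, -0.0008, -0.0003]), 'ft_force': array([1.478 , 0.2106, 0.0628]), 'moment': array([-0.0591,  0.0044, -0.0198]), 'finger_force': 0.0, 'finger_gap': 0.08514056459591134}
scene {'mtx': array([[446.2378,   0.    , 316.3153],
       [  0.    , 446.2378, 199.0858],
       [  0.    ,   0.    ,   1.    ]]), 'R': array([[ 0.7032, -0.7108, -0.0134],
       [-0.456 , -0.4366, -0.7755],
       [ 0.5454,  0.5515, -0.6312]]), 't': array([-0.2436,  0.37  ,  0.7114])}
top {'mtx': array([[432.1503,   0.    , 312.5815],
       [  0.    , 432.1503, 202.7073],
       [  0.    ,   0.    ,   1.    ]]), 'R': array([[-0.0095, -0.9999, -0.0072],
       [-0.9899,  0.0104, -0.1413],
       [ 0.1414,  0.0057, -0.9899]]), 't': array([0.1504, 0.4763, 0.8963])}
```

View pics/top0.png

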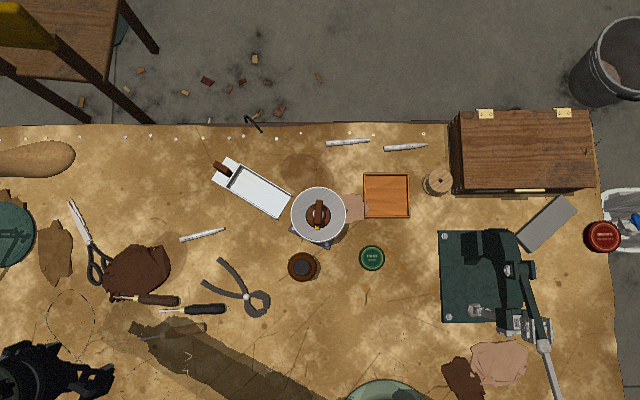

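View pics/scene0.png

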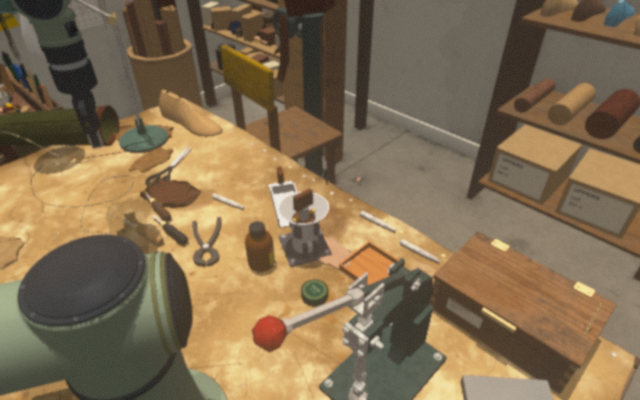

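The top view shows three punches, at (347,142), (405,147) and (202,235). The pot and plug are at (318,215), the chute around (250,188) with its fin at (222,168), the tray at (386,195), the spool at (437,181) and the bottle at (302,266). The scene view agrees.

```bash
cat > h.py <<'E'
from plant import manip, imaging, effector, get_obs
import cv2,numpy as np
from scipy.spatial.transform import Rotation as Ro
np.set_printoptions(precision=4,suppress=True)
def snap(n,name=None):
    m=imaging.camera_model(n);im=imaging.read_camera(n)
    if name: cv2.imwrite(f"pics/{name}.png",im[:,:,::-1]);np.savez(f"pics/{name}.npz",**m)
    return im,m
def load(name):
    return cv2.imread(f"pics/{name}.png")[:,:,::-1],dict(np.load(f"pics/{name}.npz"))
def ray(m,uv):
    d=m["R"].T@np.linalg.inv(m["mtx"])@np.array([uv[0],uv[1],1.]);return -m["R"].T@m["t"],d/np.linalg.norm(d)
def onz(m,uv,z):
    c,d=ray(m,uv);return c+d*(z-c[2])/d[2]
def proj(m,X):
    p=m["mtx"]@(m["R"]@np.asarray(X,float)+m["t"]);return p[:2]/p[2]
def tri(obs):
    A=np.zeros((3,3));b=np.zeros(3);L=[]
    for m,uv in obs:
        c,d=ray(m,uv);P=np.eye(3)-np.outer(d,d);A+=P;b+=P@c;L.append((c,P))
    X=np.linalg.solve(A,b);return X,[np.linalg.norm(P@(X-c)) for c,P in L]
def down(yaw,tilt=0.):
    """tool z down, tool y (closing line) at world yaw"""
    y=np.array([np.cos(yaw),np.sin(yaw),0]);z=np.array([0,0,-1.]);x=np.cross(y,z)
    return Ro.from_matrix(np.c_[x,y,z]).as_quat()
def st(): 
    o=get_obs();print("t%.1f"%o["clock"],"p",o["position"],"f",o["ft_force"],"m",o["moment"],"gap %.4f"%o["finger_gap"],"ff %.1f"%o["finger_force"]);return o
E
python3 - <<'E'
from h import *
m=imaging.camera_model("top")
for n,uv,z in[("p1",(347,142),.006),("p2",(405,147),.006),("p3",(202,235),.006),("rim",(318,215),.12),("grip",(318,212),.158),("chute",(255,190),.02),("fin",(222,168),.06),("tray",(386,195),.018),("spool",(437,181),.052),("bottle",(302,266),.112)]:
    X=onz(m,uv,z);print(n,X[:2],np.hypot(*X[:2]))
w=imaging.camera_model("wrist");print(w["mtx"])
o=get_obs();M=Ro.from_quat(o["orientation"]).as_matrix()
print("cam in tool",M.T@(-w["R"].T@w["t"]-o["position"]),(w["R"]@M).T)
E
```

```text
p1 [0.6199 0.0666] 0.623431102847557
p2 [ 0.6067 -0.064 ] 0.6100861032751359
p3 [0.4126 0.3898] 0.5676638018696518
rim [0.4413 0.1349] 0.46146179971995493
grip [0.4426 0.1351] 0.46274554584918454
chute [0.5094 0.2721] 0.57751129469074
fin [0.5505 0.337 ] 0.6454539264576696
tray [ 0.4955 -0.0155] 0.4957823591869526
spool [ 0.5191 -0.119 ] 0.5325369213323233
bottle [0.3434 0.1668] 0.38180250551890155
[[310.3343   0.     318.6342]
 [  0.     310.3343 201.2262]
 [  0.       0.       1.    ]]
cam in tool [ 0.086   0.0003 -0.1241] [[-0.0003 -0.9454 -0.3259]
 [ 1.     -0.0006  0.0008]
 [-0.0009 -0.3259  0.9454]]
```

```bash
python3 - <<'E'
from h import *
q=down(np.pi/2)
for i,p in enumerate([(.46,.27,.32),(.46,.12,.32),(.52,.0,.32)]):
    manip.move_ptp(p,q);manip.hold(.3);snap("wrist",f"w{i}");print(get_obs()["joints"])
st()
E
```

```text
[ 0.3934  0.2587 -0.1069  1.2053  0.0001  0.3924]
[ 0.1014  0.1475 -0.2473  1.1762  0.0001  0.0998]
[-0.1405  0.2322 -0.1411  1.1972  0.0001 -0.142 ]
t3.8 p [0.5198 0.0008 0.3202] f [-0.3803 -0.7292  0.4216] m [ 0.0313  0.0349 -0.0197] gap 0.0855 ff 0.0
```

View pics/w0.png

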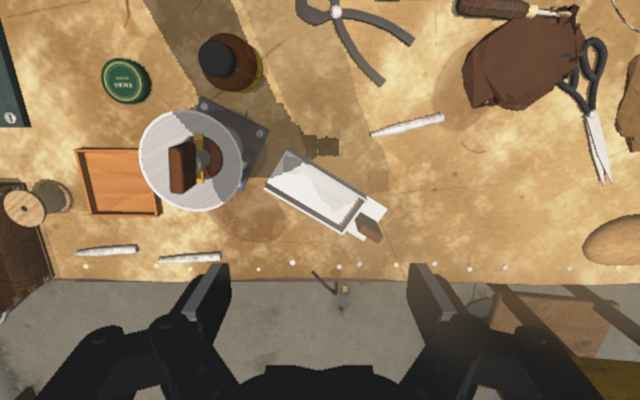

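View pics/w1.png

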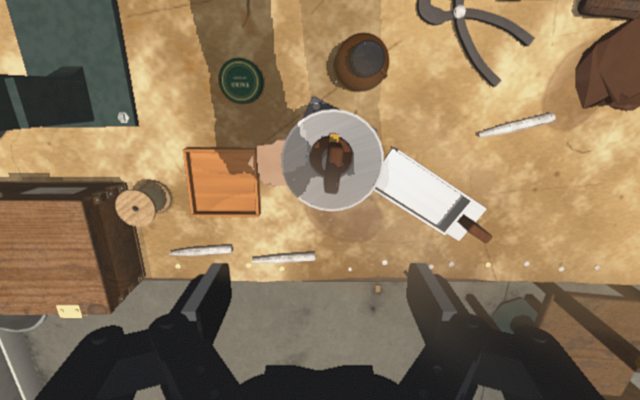

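w0 and w1 show the pot rim with the plug's grip bar, at (190,160) and (333,160). The chute's nose end is at lower left, (285,165) and (390,170), and its fin at (368,228) and (475,228). The tray, spool and all three punches are also in view. A montage of crops will give the details.

```bash
python3 - <<'E'
from h import *
A=[]
for n,x0,y0 in[("w0",135,105),("w1",278,105),("w0",255,140),("w1",370,140)]:
    im,_=load(n);A.append(cv2.resize(im[y0:y0+110,x0:x0+145,::-1],None,fx=2.75,fy=2.72,interpolation=cv2.INTER_CUBIC))
cv2.imwrite("pics/mont.png",np.vstack([np.hstack(A[:2]),np.hstack(A[2:])]));
for n in("w0","w1","w2"):
    im,m=load(n);hsv=cv2.cvtColor(im,cv2.COLOR_RGB2HSV)
    k=((hsv[...,1]<60)&(hsv[...,2]>150)).astype(np.uint8);k[280:]=0
    k=cv2.morphologyEx(k,cv2.MORPH_CLOSE,np.ones((3,3)))
    for c in cv2.findContours(k,cv2.RETR_EXTERNAL,cv2.CHAIN_APPROX_NONE)[0]:
        if cv2.contourArea(c)<120: continue
        r=cv2.minAreaRect(c);b=cv2.boxPoints(r);P=[onz(m,x,.006)[:2] for x in b]
        print(n,np.round(r[0],1),np.round(r[1],1),"area",cv2.contourArea(c),"->",onz(m,r[0],.006)[:2],"L",np.linalg.norm(P[0]-P[1]),np.linalg.norm(P[1]-P[2]))
E
```

```text
w0 [188.9 259. ] [ 7.1 62.1] area 325.0 -> [0.6224 0.0653] L 0.09955921333639599 0.012748302911602305
w0 [105.4 251.4] [ 7.2 61. ] area 324.0 -> [ 0.609  -0.0648] L 0.0975268203832146 0.012738193926611172
w0 [324.9 198.2] [118.   46.6] area 3677.0 -> [0.5202 0.2814] L 0.06972587699343127 0.17465559746642362
w0 [407.1 125.7] [ 9.2 74.9] area 536.0 -> [0.4148 0.3938] L 0.10049863860675898 0.012669382073447272
w0 [598.5 147.4] [75.2 14.8] area 819.0 -> [0.4443 0.6666] L 0.01877066456735023 0.11705353442276123
w0 [180.4 164.9] [107.7  76.2] area 3475.5 -> [0.4699 0.0737] L 0.1099989158511767 0.14616480901898243
w1 [283.5 258.4] [ 7.2 63.1] area 331.5 -> [0.6219 0.0665] L 0.10045824749829213 0.012928344492953122
w1 [200.  251.3] [ 7.2 62.1] area 327.0 -> [ 0.6092 -0.0649] L 0.0985909357577103 0.012579794276297945
w1 [516.6 125.9] [ 8.7 77.9] area 528.5 -> [0.4151 0.3952] L 0.10172088821561381 0.01253741527439884
w1 [373.6 190.2] [203.7 102.8] area 9253.5 -> [0.508  0.2035] L 0.1426498399617657 0.3009280564704422
w2 [361.  223.5] [ 7.9 66.3] area 417.5 -> [0.6214 0.0674] L 0.10080170029114041 0.0131781395123411
w2 [275.1 215.8] [ 7.8 64.4] area 390.5 -> [ 0.6089 -0.0637] L 0.09786785805285285 0.012658746588314845
w2 [608.9  81. ] [ 9.8 64.3] area 477.0 -> [0.4171 0.3851] L 0.07836666156236403 0.013452594704650656
w2 [37.  87.7] [45.9 95.6] area 3747.0 -> [ 0.4266 -0.3711] L 0.1399828941823704 0.049510068211003726
w2 [478.6 134.6] [190.5 119.7] area 14179.5 -> [0.4869 0.2249] L 0.14245608394542117 0.27769033605689136
```

View pics/mont.png

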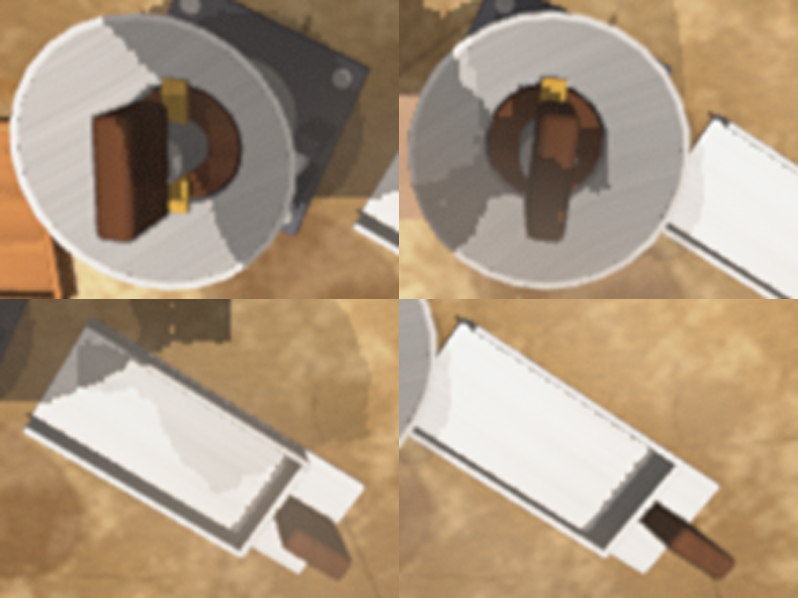

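```bash
python3 - <<'E'
from h import *
i0,m0=load("w0");i1,m1=load("w1");i2,m2=load("w2")
def a(x,y,x0,y0,dx=0,dy=0): return (x0+(x-dx)/2.75,y0+(y-dy)/2.72)
T=lambda n,p0,p1:print(n,*tri([(m0,p0),(m1,p1)]))
up0=lambda x,y:a(x,y,135,105); up1=lambda x,y:a(x,y,278,105,399)
lo0=lambda x,y:a(x,y,255,140,0,299); lo1=lambda x,y:a(x,y,370,140,399,299)
T("griptop",up0(114,175),up1(553,179));T("rim",up0(151.5,152),up1(548.5,151))
for z,n,p in((.158,"A",up0(113,110)),(.158,"B",up0(115,239))):print(n,onz(m0,p,z))
for z,n,p in((.158,"A",up1(559,122)),(.158,"B",up1(547,240))):print(n,onz(m1,p,z))
for z,n,p in((.097,"brass",up0(176,84)),(.097,"brass",up0(179,212))):print(n,onz(m0,p,z))
T("noseL",lo0(88,320),lo1(460,320));T("noseR",lo0(25,428),lo1(412,432))
T("backL",lo0(365,487),lo1(718,487));T("backR",lo0(300,573),lo1(643,573))
T("fintop",lo0(318,553),lo1(699,552))
# punches
P=[[(188.9,259),(283.5,258.4),(361,223.5)],[(105.4,251.4),(200,251.3),(275.1,215.8)]]
for p in P: print("punch",*tri(list(zip((m0,m1,m2),p))))
print("punch3",*tri([(m0,(407.1,125.7)),(m1,(516.6,125.9))]))
for n,m,im in(("w0",m0,i0),("w1",m1,i1)):
    hsv=cv2.cvtColor(im,cv2.COLOR_RGB2HSV);k=cv2.inRange(hsv,(5,130,120),(15,255,255));k[:,:60]=0;k[:,275:]=0
    k=cv2.morphologyEx(k,cv2.MORPH_OPEN,np.ones((5,5)))
    c=max(cv2.findContours(k,0,1)[0],key=cv2.contourArea);r=cv2.minAreaRect(c);print(n,"tray",r,onz(m,r[0],.018))
for p in((188.9,259),(105.4,251.4),(407.1,125.7)): pass
E
```

```text
griptop [0.4422 0.1367 0.1556] [np.float64(0.0008588631111424585), np.float64(0.0008588631111425807)]
rim [0.4402 0.1366 0.1214] [np.float64(2.8419758940627883e-05), np.float64(2.841975894064803e-05)]
A [0.4184 0.141  0.158 ]
B [0.464  0.1349 0.158 ]
A [0.4228 0.1383 0.158 ]
B [0.4647 0.1349 0.158 ]
brass [0.4174 0.14   0.097 ]
brass [0.4712 0.1345 0.097 ]
noseL [0.446  0.227  0.0019] [np.float64(0.00014176449628701155), np.float64(0.00014176449628704527)]
noseR [0.4941 0.1982 0.0416] [np.float64(0.0011495145394558438), np.float64(0.001149514539455916)]
backL [0.5391 0.3772 0.0018] [np.float64(0.00011943492155678715), np.float64(0.0001194349215566737)]
backR [0.5927 0.3439 0.001 ] [np.float64(0.0001342492079489617), np.float64(0.00013424920794893912)]
fintop [0.555  0.3437 0.0541] [np.float64(0.00012160120742943745), np.float64(0.00012160120742938304)]
punch [0.6201 0.067  0.0095] [np.float64(0.00035143271220968765), np.float64(0.00019908840286814156), np.float64(0.00016998520935654801)]
punch [ 0.6081 -0.0636  0.0079] [np.float64(0.000256915401749224), np.float64(0.00045272978726846106), np.float64(0.00022599043310638615)]
punch3 [0.4146 0.3927 0.01  ] [np.float64(0.00022428536525755994), np.float64(0.0002242853652574146)]
w0 tray ((120.0, 180.0), (62.0, 72.0), 90.0) [ 0.4891 -0.0096  0.018 ]
w1 tray ((223.5, 180.0), (62.0, 69.0), 90.0) [ 0.4895 -0.0125  0.018 ]
```

```bash
python3 - <<'E'
from h import *
y0=np.pi/2-.10;ax=np.array([.4405,.1366])
manip.move_ptp([*ax,.23],down(y0));manip.move_linear([*ax,.142],feed=.1);st()
effector.grasp();o=st();p=o["position"].copy();p[2]=.142
for i,(a,dz) in enumerate([(.4,0.0015),(-.4,.003),(.4,.003)]):
    p[2]+=dz;manip.move_linear(p,down(y0+a),feed=.003);st()
print(get_obs()["joints"])
snap("scene","s1");im,_=load("s1");c=im[170:280,250:370,::-1];cv2.imwrite("pics/s1c.png",cv2.resize(c,None,fx=5,fy=5))
E
```

```text
t5.5 p [0.4411 0.1366 0.1425] f [-0.4053 -0.3748 -0.7098] m [ 0.0239 -0.0058  0.0429] gap 0.0853 ff 0.0
t6.2 p [0.4406 0.1361 0.1421] f [-0.4322 -3.2822  1.7586] m [-0.6814 -0.0033 -0.0199] gap 0.0137 ff 59.7
t6.9 p [0.4406 0.1349 0.1429] f [ 1.643  -5.6153 -5.0589] m [-1.2847 -0.5004 -0.309 ] gap 0.0133 ff 58.9
t8.0 p [0.4407 0.1366 0.1461] f [  3.7823   1.592  -10.2335] m [ 0.3971 -0.9487  0.5023] gap 0.0135 ff 58.4
t9.2 p [0.4405 0.1348 0.1496] f [ 1.2617 -4.6212 -5.5141] m [-1.3354 -0.5852 -0.4119] gap 0.0135 ff 59.4
[ 0.1385  0.2655 -0.5642  0.7416 -0.003  -0.1595]
```

View pics/s1c.png

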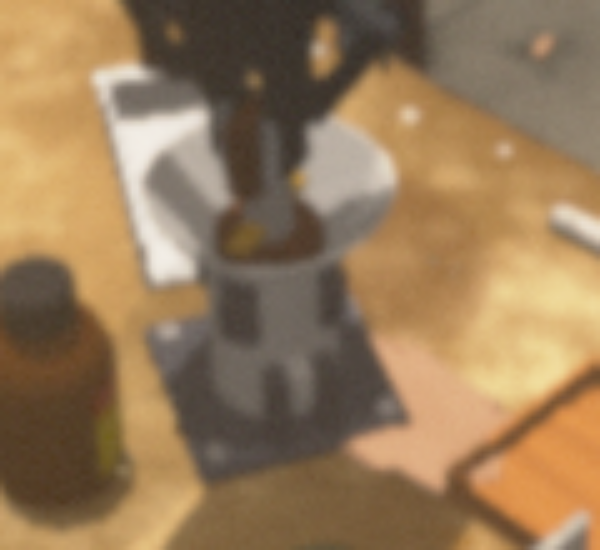

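In the crop, the pot stands between its posts at about (265,330). The shank shows brown in the throat around (270,230), and the bottle at (60,370) is untouched. I'll check for pot lift by tracking the pot's texture against the first picture.

```bash
cat >> h.py <<'E'
def potshift(b):
    a=cv2.cvtColor(cv2.imread("pics/scene0.png"),cv2.COLOR_BGR2GRAY);b=cv2.cvtColor(b,cv2.COLOR_RGB2GRAY)
    out=[]
    for (r0,r1,c0,c1) in((222,256,290,322),(196,228,276,292),(205,228,310,332)):
        t=cv2.resize(a[r0:r1,c0:c1],None,fx=8,fy=8,interpolation=cv2.INTER_CUBIC);s=cv2.resize(b[r0-8:r1+8,c0-8:c1+8],None,fx=8,fy=8,interpolation=cv2.INTER_CUBIC)
        _,v,_,l=cv2.minMaxLoc(cv2.matchTemplate(s,t,cv2.TM_CCOEFF_NORMED));out.append(((l[0]-64)/8,(l[1]-64)/8,round(v,3)))
    return out
E
python3 - <<'E'
from h import *
m=imaging.camera_model("scene");print("px per 5mm",proj(m,[.44,.137,.105])-proj(m,[.44,.137,.1]))
print(potshift(load("s1")[0]))
y0=np.pi/2-.10;p=np.array([.4405,.1360,.1495])
for a,dz in[(-.4,.0025),(.4,.0025),(-.4,.0025),(.4,.0025)]:
    p[2]+=dz;manip.move_linear(p,down(y0+a),feed=.0025);st()
    im,_=snap("scene");print(potshift(im))
E
```

```text
px per 5mm [-0.0811 -1.7525]
[(0.0, 0.375, 0.873), (-0.375, 0.125, 0.729), (0.0, 0.125, 0.647)]
t10.2 p [0.4407 0.1366 0.1522] f [ 2.2786  1.3836 -6.1263] m [ 0.3968 -0.6768  0.3973] gap 0.0130 ff 59.3
[(0.0, 0.5, 0.845), (-0.5, -0.125, 0.917), (0.75, -1.0, 0.709)]
t11.2 p [0.4404 0.1348 0.1544] f [ 2.848  -4.8632 -6.1331] m [-1.3085 -0.6174 -0.3317] gap 0.0132 ff 59.4
[(-0.125, 0.375, 0.87), (-0.375, 0.125, 0.729), (-1.0, -5.625, 0.675)]
t12.3 p [0.4407 0.1367 0.1571] f [ 2.7305  1.0915 -6.2431] m [ 0.5447 -0.8568  0.218 ] gap 0.0132 ff 59.2
[(0.0, 0.5, 0.844), (-0.5, -0.125, 0.916), (0.25, -3.75, 0.695)]
t13.3 p [0.4405 0.1348 0.1597] f [ 1.7223 -5.2612 -1.5022] m [-1.3924 -0.4927 -0.1315] gap 0.0133 ff 59.8
[(-0.125, 0.375, 0.873), (-0.375, 0.125, 0.729), (-1.0, -6.75, 0.741)]
```

```bash
python3 - <<'E'
from h import *
y0=np.pi/2-.10;p=np.array([.4405,.1360,.1595])
for a,dz in[(-.4,.0025),(.4,.0025),(0,.002)]:
    p[2]+=dz;manip.move_linear(p,down(y0+a),feed=.003);st()
manip.move_linear([*p[:2],.18],feed=.02);st();print(potshift(snap("scene")[0]))
manip.move_linear([*p[:2],.245],feed=.1);st()
y1=np.pi/2-.02
manip.move_linear([.493,-.013,.245],down(y1),feed=.2)
manip.move_linear([.493,-.013,.12],feed=.12)
manip.move_linear([.493,-.013,.0885],feed=.03);st()
snap("scene","s2");print(potshift(load("s2")[0]))
E
```

```text
t14.3 p [0.4405 0.1365 0.1622] f [ 1.2944  0.3611 -0.1707] m [ 0.1484 -0.2911  0.0185] gap 0.0132 ff 60.2
t15.3 p [0.4403 0.1354 0.1644] f [ 0.6871 -2.3767 -1.0085] m [-0.9004 -0.2181  0.0161] gap 0.0134 ff 59.9
t16.1 p [0.4402 0.1364 0.1664] f [-0.2304 -0.5057 -0.592 ] m [-0.0186  0.0131 -0.0231] gap 0.0133 ff 60.1
t17.0 p [0.4404 0.136  0.18  ] f [ 0.5557  0.3404 -0.8191] m [-0.0168 -0.0938  0.0292] gap 0.0134 ff 60.1
[(-0.125, 0.0, 0.899), (-0.375, 0.125, 0.792), (0.5, -8.0, 0.755)]
t17.8 p [0.4401 0.136  0.2445] f [ 0.0867 -0.3063 -0.7918] m [ 0.0106  0.0331 -0.0434] gap 0.0138 ff 60.1
t21.1 p [ 0.4932 -0.013   0.0887] f [ 0.3121  0.8961 -1.2503] m [-0.0293 -0.0156 -0.045 ] gap 0.0134 ff 60.1
[(0.0, 0.0, 0.99), (0.0, 0.0, 0.994), (-0.375, 0.5, 0.983)]
```

```bash
python3 - <<'E'
from h import *
z=.0885
while z>.084:
    z-=.0008;manip.move_linear([.493,-.013,z],feed=.01);o=get_obs()
    if o["ft_force"][2]>1.5: break
st();effector.release();manip.hold(.2);manip.move_linear([.493,-.013,.25],feed=.2)
q=down(np.pi/2)
manip.move_ptp((.46,.27,.32),q);manip.hold(.3);snap("wrist","w3")
manip.move_ptp((.46,.14,.32),q);manip.hold(.3);snap("wrist","w4");st()
for n in("w3","w4"):
    im,m=load(n);hsv=cv2.cvtColor(im,cv2.COLOR_RGB2HSV)
    k=((hsv[...,1]<60)&(hsv[...,2]>150)).astype(np.uint8);k[280:]=0
    k=cv2.morphologyEx(k,cv2.MORPH_CLOSE,np.ones((3,3)))
    for c in cv2.findContours(k,cv2.RETR_EXTERNAL,cv2.CHAIN_APPROX_NONE)[0]:
        r=cv2.minAreaRect(c)
        if not(4<min(r[1])<13 and 50<max(r[1])<90): continue
        b=sorted(cv2.boxPoints(r),key=lambda x:x[0]);e=[onz(m,(b[0]+b[1])/2,.007)[:2],onz(m,(b[2]+b[3])/2,.007)[:2]]
        d=e[1]-e[0];print(n,"c",onz(m,r[0],.007)[:2],"yaw",np.arctan2(d[1],d[0]),"L",np.hypot(*d))
E
```

```text
t21.9 p [ 0.4931 -0.0131  0.0864] f [-1.9578 -0.3917  3.4954] m [0.004  0.2718 0.0594] gap 0.0135 ff 60.5
t26.2 p [0.4599 0.1408 0.3199] f [-0.1309  1.1847 -0.2963] m [-0.0129 -0.0065 -0.0543] gap 0.0852 ff 0.0
w3 c [0.6214 0.0654] yaw 1.6540621068277028 L 0.09997956941935339
w3 c [ 0.6085 -0.0645] yaw 1.646882788275712 L 0.09784417393822513
w3 c [0.4145 0.3937] yaw 1.8236296019405132 L 0.10112539129161183
w4 c [0.6214 0.0667] yaw 1.6376564443672446 L 0.09935829666540981
w4 c [ 0.6086 -0.0636] yaw 1.647872597606496 L 0.09886407813701492
w4 c [0.4147 0.3949] yaw 1.8105213863148857 L 0.10210117141525497
```

View pics/w4.png

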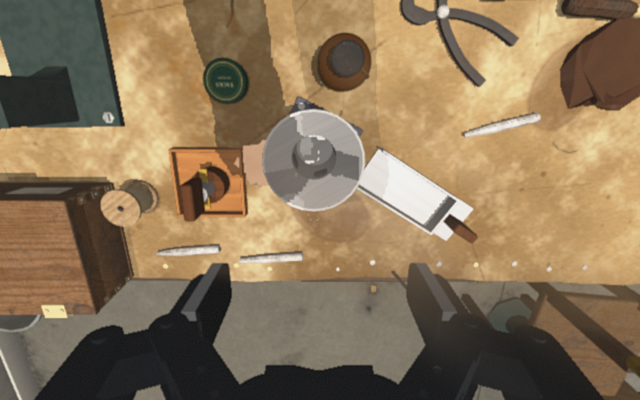

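The w4 view shows the plug upright in the tray at (208,188), the pot home and open at (313,158), and the chute where it was. The chute's pose comes out as centre (0.519, 0.2855) and x-axis yaw 1.016, with side lengths matching the given sizes. Next I load the punches, starting with one as a trial.

```bash
cat >> h.py <<'E'
def load_punch(c,yaw,cc,cy,x,y):
    """pick the punch at c (length along yaw), drop it at chute-frame x,y"""
    t=yaw+np.pi/2
    manip.move_ptp([*c,.10],down(t));manip.move_linear([*c,.0215],feed=.1)
    effector.grasp();o=st()
    if not .009<o["finger_gap"]<.015: print("BAD GRASP");return False
    manip.move_linear([*c,.14],feed=.15)
    R=np.array([[np.cos(cy),-np.sin(cy)],[np.sin(cy),np.cos(cy)]]);d=np.asarray(cc)+R@[x,y];q=down(cy+np.pi/2)
    manip.move_ptp([*d,.14],q);manip.move_linear([*d,.054],feed=.1);manip.hold(.2);st()
    effector.release();manip.hold(.2);manip.move_linear([*d,.14],feed=.2);return True
E
python3 - <<'E'
from h import *
load_punch((.4146,.394),1.817,(.519,.2855),1.016,-.012,-.015)
q=down(np.pi/2);manip.move_ptp((.46,.27,.32),q);manip.hold(.3);im,m=snap("wrist","w5");st()
cv2.imwrite("pics/w5c.png",cv2.resize(im[90:280,50:450,::-1],None,fx=2,fy=2))
print(cv2.absdiff(im,load("w3")[0])[140:250,250:400].mean())
E
```

```text
t29.1 p [0.4147 0.3941 0.0218] f [-0.5322 -1.0258  3.2272] m [-0.1959  0.0729  0.0384] gap 0.0103 ff 58.7
t32.0 p [0.526  0.2676 0.0547] f [-0.6311 -0.1905 -0.5466] m [ 0.0543  0.0237 -0.021 ] gap 0.0101 ff 58.6
t34.8 p [0.46   0.2699 0.3194] f [-0.1328 -0.818   0.749 ] m [-0.011  -0.0118  0.0349] gap 0.0856 ff 0.0
6.108363636363636
```

View pics/w5c.png

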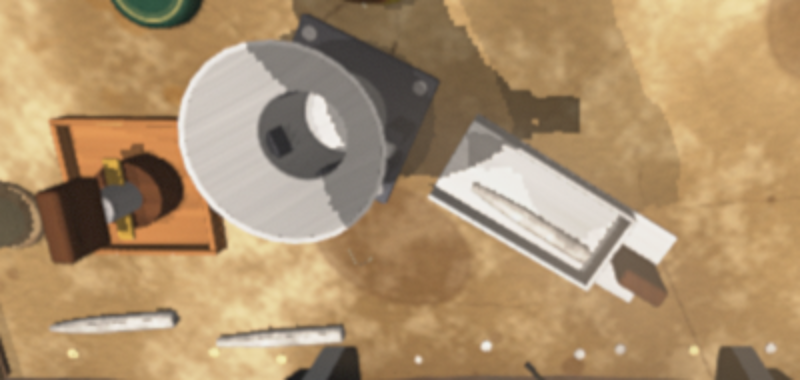

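The crop shows punch 3 lying in the chute channel around (530,220), and the chute unmoved. I'll load the other two, checking the chute in the top view before each drop.

```bash
cat >> h.py <<'E'
def chute_top(im):
    hsv=cv2.cvtColor(im,cv2.COLOR_RGB2HSV);k=((hsv[...,1]<50)&(hsv[...,2]>170)).astype(np.uint8)
    k[:130]=0;k[230:]=0;k[:,:150]=0;k[:,290:]=0
    k=cv2.morphologyEx(k,cv2.MORPH_CLOSE,np.ones((5,5)))
    r=cv2.minAreaRect(max(cv2.findContours(k,0,1)[0],key=cv2.contourArea));return np.round([*r[0],*r[1],r[2]],1)
E
python3 - <<'E'
from h import *
print(chute_top(cv2.imread("pics/top0.png")[:,:,::-1]));ref=chute_top(snap("top")[0]);print(ref)
import h
R=np.array([[np.cos(1.016),-np.sin(1.016)],[np.sin(1.016),np.cos(1.016)]])
for c,yaw,y in(((.6212,.0664),1.645,.0),((.6085,-.064),1.647,.016)):
    t=yaw+np.pi/2
    manip.move_ptp([*c,.10],down(t));manip.move_linear([*c,.0215],feed=.1);effector.grasp();o=st()
    if not .009<o["finger_gap"]<.015: print("BAD");break
    manip.move_linear([*c,.14],feed=.15);r=chute_top(snap("top","tk%d"%(y*1000))[0]);print(r)
    if np.abs(r-ref)[[0,1,4]].max()>1.5: print("MOVED?");break
    d=np.array([.519,.2855])+R@[-.012,y]
    manip.move_ptp([*d,.14],down(1.016+np.pi/2));manip.move_linear([*d,.054],feed=.1);manip.hold(.2)
    effector.release();manip.hold(.2);manip.move_linear([*d,.14],feed=.2)
else:
    manip.move_ptp((.46,.27,.32),down(np.pi/2));manip.hold(.3);im,m=snap("wrist","w6");st()
    cv2.imwrite("pics/w6c.png",cv2.resize(im[90:280,50:450,::-1],None,fx=2,fy=2));print(chute_top(snap("top")[0]))
E
```

```text
[251.2 186.6  77.1  29.2  31.1]
[263.3 199.4  23.7  53.   78.7]
t38.2 p [0.6215 0.0664 0.0219] f [ 0.5994 -0.2135  3.2913] m [-0.02    0.0517 -0.0371] gap 0.0106 ff 58.7
[251.3 186.7  77.3  29.2  31.1]
MOVED?
```

The reference picture was blocked by the arm. Against the original top view, the chute hasn't moved (251.3,186.7 vs 251.2,186.6), so I carry on.

```bash
python3 - <<'E'
from h import *
ref=np.array([251.2,186.6,0,0,31.1])
R=np.array([[np.cos(1.016),-np.sin(1.016)],[np.sin(1.016),np.cos(1.016)]])
for i,(c,yaw,y) in enumerate((((.6212,.0664),1.645,.0),((.6085,-.064),1.647,.016))):
    if i:
        manip.move_ptp([*c,.10],down(yaw+np.pi/2));manip.move_linear([*c,.0215],feed=.1);effector.grasp();o=st()
        if not .009<o["finger_gap"]<.015: print("BAD");break
        manip.move_linear([*c,.14],feed=.15)
    r=chute_top(snap("top")[0]);print(r)
    if np.abs(r-ref)[[0,1,4]].max()>1.5: print("MOVED?");break
    d=np.array([.519,.2855])+R@[-.012,y]
    manip.move_ptp([*d,.14],down(1.016+np.pi/2));manip.move_linear([*d,.054],feed=.1);manip.hold(.2)
    effector.release();manip.hold(.2);manip.move_linear([*d,.14],feed=.2)
else:
    manip.move_ptp((.46,.27,.32),down(np.pi/2));manip.hold(.3);im,m=snap("wrist","w6");st()
    cv2.imwrite("pics/w6c.png",cv2.resize(im[90:280,50:450,::-1],None,fx=2,fy=2))
E
```

```text
[251.3 186.7  77.3  29.2  31.1]
t45.9 p [ 0.6087 -0.0641  0.0218] f [-0.3003 -0.4674  3.9817] m [0.0617 0.1643 0.0429] gap 0.0099 ff 58.8
[251.3 186.7  77.2  29.3  31.3]
t52.2 p [0.4599 0.2699 0.3193] f [-0.0358  0.3235  0.4494] m [ 0.0069 -0.0464  0.0132] gap 0.0856 ff 0.0
```

View pics/w6c.png

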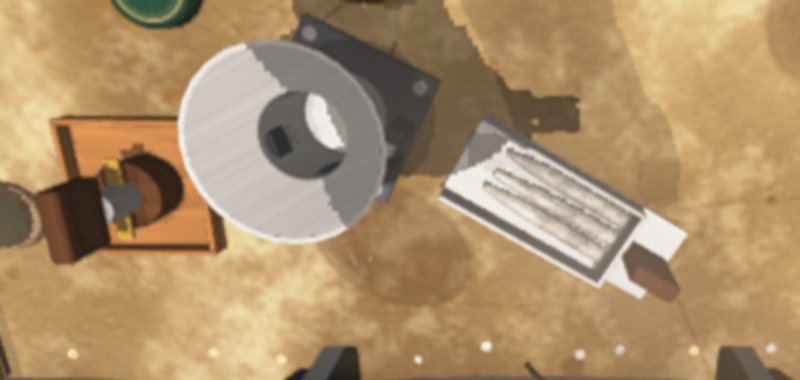

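All three punches lie side by side in the channel at (570,200). The chute has been nudged a few mm: its back corner moved from (677,240) to (687,235). I'll measure it again.

```bash
python3 - <<'E'
from h import *
def corners(n):
    im,m=load(n);hsv=cv2.cvtColor(im,cv2.COLOR_RGB2HSV);k=((hsv[...,1]<70)&(hsv[...,2]>60)).astype(np.uint8)
    k[:,:258]=0;k[:140]=0;k[:,400:]=0;k[255:]=0
    k=cv2.morphologyEx(k,cv2.MORPH_OPEN,np.ones((3,3)))
    c=max(cv2.findContours(k,0,1)[0],key=cv2.contourArea);r=cv2.minAreaRect(c);return m,r
for n in("w3","w5","w6"):
    m,r=corners(n);b=cv2.boxPoints(r);P=np.array([onz(m,x,.01)[:2] for x in b]);d=P[np.argsort(b[:,0])];print(n,r,P.mean(0))
    e=[P[1]-P[0],P[2]-P[1]];e=max(e,key=np.linalg.norm);print("yaw",np.arctan2(e[1],e[0])%np.pi,np.linalg.norm(e))
m5=load("w5")[1];m6=load("w6")[1]
for a,b,z in(((677,240),(687,235),.002),((632,300),(643,297),.002),((648,284),(658,279),.058)):
    f=lambda m,p:onz(m,(50+p[0]/2,90+p[1]/2),z)[:2]
    print(f(m5,a),f(m6,b),f(m6,b)-f(m5,a))
E
```

```text
w3 ((325.89483642578125, 197.35836791992188), (117.72539520263672, 49.59272003173828), 31.607501983642578) [0.5207 0.2831]
yaw 1.0101624522659876 0.17268906471173778
w5 ((325.95587158203125, 197.5735321044922), (117.81952667236328, 49.3915901184082), 30.963756561279297) [0.5199 0.2839]
yaw 1.0230285546763307 0.17244095642094975
w6 ((330.53985595703125, 197.082275390625), (118.03428649902344, 49.586570739746094), 30.465543746948242) [0.519  0.2906]
yaw 1.033415370772793 0.17286645777769943
[0.5401 0.3771] [0.5359 0.3845] [-0.0042  0.0073]
[0.5904 0.3454] [0.5877 0.354 ] [-0.0028  0.0086]
[0.551  0.3463] [0.5471 0.3529] [-0.0039  0.0066]
```

```bash
cat >> h.py <<'E'
POT=np.array([.4402,.1366]);G=np.array([.0675,0,.042]);N0=np.array([-.0875,0,.004])
D=np.diag([-1.,1,-1])
def chute_pose(nose,psi,deg):
    R=Ro.from_euler("ZY",[psi,-np.deg2rad(deg)]).as_matrix();return nose+R@(G-N0),Ro.from_matrix(R@D).as_quat()
def nose_at(psi,back,z): return np.array([*(POT+back*np.array([np.cos(psi),np.sin(psi)])),z])
E
python3 - <<'E'
from h import *
for psi in np.arange(-.4,2.4,.2):
    r=[]
    for th in(-5,15,35,50,60):
        p,q=chute_pose(nose_at(psi,.02,.122),psi,th);j=manip.solve_ik(p,q);r.append("--" if j is None else "ok")
    p,q=chute_pose(nose_at(psi,.02,.122),psi,50);j=manip.solve_ik(p,q);print(round(psi,2),r,p,j)
E
```

```text
-0.4 ['ok', 'ok', 'ok', 'ok', 'ok'] [0.5236 0.1013 0.2652] [ 0.3245 -0.0083 -0.9495 -0.099  -0.5326  0.5173]
-0.2 ['ok', 'ok', 'ok', 'ok', 'ok'] [0.5289 0.1186 0.2652] [ 0.2653 -0.0461 -1.0108 -0.2108 -0.3509  0.3122]
0.0 ['ok', 'ok', 'ok', 'ok', 'ok'] [0.5307 0.1366 0.2652] [ 0.1945 -0.073  -1.0493 -0.2688 -0.1486  0.1259]
0.2 ['ok', 'ok', 'ok', 'ok', 'ok'] [0.5289 0.1546 0.2652] [ 0.1173 -0.0878 -1.0644 -0.2768  0.0633 -0.0532]
0.4 ['ok', 'ok', 'ok', 'ok', 'ok'] [0.5236 0.1719 0.2652] [ 0.0411 -0.0888 -1.0555 -0.236   0.2724 -0.2366]
0.6 ['ok', 'ok', 'ok', 'ok', 'ok'] [0.5149 0.1877 0.2652] [-0.0269 -0.0743 -1.0215 -0.1441  0.4661 -0.4358]
0.8 ['ok', 'ok', 'ok', 'ok', 'ok'] [0.5033 0.2015 0.2652] [-0.0815 -0.0425 -0.9617  0.003   0.6325 -0.6624]
1.0 ['ok', 'ok', 'ok', 'ok', 'ok'] [0.4891 0.2128 0.2652] [-0.1201  0.0088 -0.8763  0.2068  0.7609 -0.9255]
1.2 ['ok', 'ok', 'ok', 'ok', 'ok'] [0.473  0.221  0.2652] [-0.1426  0.0809 -0.7692  0.4574  0.8423 -1.2241]
1.4 ['ok', 'ok', 'ok', 'ok', 'ok'] [0.4556 0.2258 0.2652] [-0.1505  0.1693 -0.6504  0.727   0.8724 -1.5393]
1.6 ['ok', 'ok', 'ok', 'ok', 'ok'] [0.4376 0.2271 0.2652] [-0.1459  0.2626 -0.5329  0.9799  0.8546 -1.8394]
1.8 ['ok', 'ok', 'ok', 'ok', 'ok'] [0.4196 0.2248 0.2652] [-0.131   0.3498 -0.4255  1.1932  0.7993 -2.1008]
2.0 ['ok', 'ok', 'ok', 'ok', 'ok'] [0.4025 0.2189 0.2652] [-0.1078  0.4254 -0.3301  1.3628  0.7185 -2.3179]
2.2 ['ok', 'ok', 'ok', 'ok', 'ok'] [0.3869 0.2098 0.2652] [-0.0781  0.4888 -0.2463  1.4946  0.6216 -2.4968]
```

```bash
python3 - <<'E'
from h import *
psi=1.031;C=np.array([.5165,.2925,0]);R=Ro.from_euler("Z",psi).as_matrix()
g=C+R@G;nose=C+R@N0
manip.move_ptp([*g[:2],.14],down(psi+np.pi/2));manip.move_linear(g,feed=.1);st()
effector.grasp();o=st()
if .011<o["finger_gap"]<.017:
    manip.move_linear(g+[0,0,.012],feed=.03);st()
    p,q=chute_pose(nose+[0,0,.03],psi,-5);manip.move_linear(p,q,feed=.05)
    p,q=chute_pose(nose+[0,0,.15],psi,-5);manip.move_linear(p,q,feed=.12);manip.hold(.3);st()
    im,_=snap("scene","s3");cv2.imwrite("pics/s3c.png",cv2.resize(im[120:280,220:420,::-1],None,fx=3.5,fy=3.5));snap("top","t3")
E
```

```text
t54.3 p [0.5518 0.3507 0.0428] f [-0.3974  0.3901  0.3343] m [0.0343 0.0019 0.0316] gap 0.0853 ff 0.0
t55.0 p [0.5515 0.3505 0.0422] f [-0.4811  0.8105  1.5972] m [-0.0446 -0.0165  0.0476] gap 0.0135 ff 59.1
t55.5 p [0.5512 0.3504 0.0541] f [-0.5667 -0.8987 -3.114 ] m [ 0.1694 -0.074   0.0322] gap 0.0134 ff 58.4
t57.2 p [0.5524 0.3526 0.1777] f [-0.1041  0.1124 -4.2425] m [ 0.3611 -0.2205  0.0338] gap 0.0139 ff 58.5
```

View pics/s3c.png

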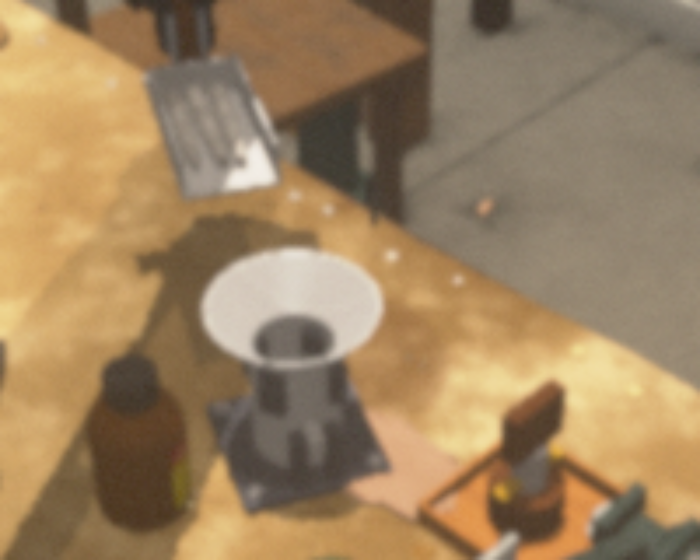

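The chute is held with all three punches in it. Its nose edge runs from (185,197) to (277,185) in the crop. I compare that with the expected nose position to estimate the droop.

```bash
python3 - <<'E'
from h import *
m=imaging.camera_model("scene");o=get_obs()
Rt=Ro.from_quat(o["orientation"]).as_matrix()@D
for dr in(0,4,8):
    R=Rt@Ro.from_euler("Y",-np.deg2rad(dr)).as_matrix()
    print(dr,[np.round((proj(m,o["position"]+R@(np.array([-.0875,s*.032,zz])-G))-[220,120])*3.5) for s in(1,-1) for zz in(0,.004)])
E
```

```text
0 [array([180., 197.]), array([179., 192.]), array([278., 181.]), array([278., 176.])]
4 [array([180., 209.]), array([180., 204.]), array([278., 193.]), array([278., 188.])]
8 [array([181., 219.]), array([180., 215.]), array([278., 204.]), array([278., 199.])]
```

```bash
python3 - <<'E'
from h import *
psi=.7
for z,b,th,f in((.17,.02,-4,.12),(.126,.02,11,.06)):
    p,q=chute_pose(nose_at(psi,b,z),psi,th);manip.move_linear(p,q,feed=f)
manip.hold(.2);st();snap("scene","s4a")
for th in(25,38,50):
    p,q=chute_pose(nose_at(psi,.02,.125),psi,th);manip.move_linear(p,q,feed=.2)
manip.hold(.8);st()
im,_=snap("scene","s4");cv2.imwrite("pics/s4c.png",np.hstack([cv2.resize(load(n)[0][120:280,230:390,::-1],(400,400)) for n in("s4a","s4")]));print(potshift(im))
E
```

```text
t59.0 p [0.5676 0.2438 0.1931] f [ 0.6695  0.1947 -2.8721] m [-0.0429  0.0896  0.0135] gap 0.0136 ff 58.6
t61.0 p [0.5094 0.1949 0.2682] f [ 0.653   0.3751 -1.7281] m [-0.5816  0.7486 -0.0449] gap 0.0133 ff 58.9
[(0.125, -0.375, 0.811), (0.25, -1.375, 0.426), (1.375, -0.75, 0.68)]
```

View pics/s4c.png

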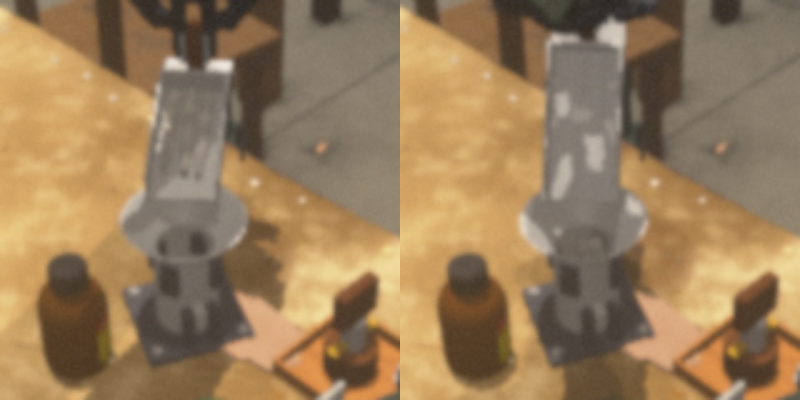

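The chute is empty and no punch is lying outside. I back off, level the chute and set it down where it was.

```bash
python3 - <<'E'
from h import *
p,q=chute_pose(nose_at(.7,.025,.18),.7,50);manip.move_linear(p,q,feed=.08)
p,q=chute_pose(nose_at(.7,.04,.18),.7,0);manip.move_linear(p,q,feed=.15)
psi=1.031;C=np.array([.525,.305,0]);R=Ro.from_euler("Z",psi).as_matrix();g=C+R@G
q=down(psi+np.pi/2)
manip.move_linear(g+[0,0,.12],q,feed=.15);manip.move_linear(g+[0,0,.02],feed=.1);z=.02
while z>-.002:
    z-=.001;manip.move_linear(g+[0,0,z],feed=.01)
    if get_obs()["ft_force"][2]>2: break
print(z);st();effector.release();manip.hold(.3);manip.move_linear(g+[0,0,.15],feed=.15)
manip.move_ptp((.46,.16,.32),down(np.pi/2));manip.hold(.3);im,_=snap("wrist","w7");st()
cv2.imwrite("pics/w7c.png",cv2.resize(im[60:280,100:460,::-1],None,fx=2.2,fy=2.2))
print(potshift(snap("scene","s5")[0]))
E
```

```text
-0.0010000000000000104
t70.3 p [0.5599 0.363  0.0422] f [-1.4736 -0.8942  6.0103] m [-0.1939  0.4501  0.032 ] gap 0.0135 ff 60.2
t73.9 p [0.4601 0.1604 0.3195] f [ 0.225  -0.1051 -0.0219] m [ 0.0524 -0.0005 -0.0021] gap 0.0854 ff 0.0
[(-0.125, -0.375, 0.94), (-1.875, -2.125, 0.733), (4.625, 8.0, 0.57)]
```

View pics/w7c.png

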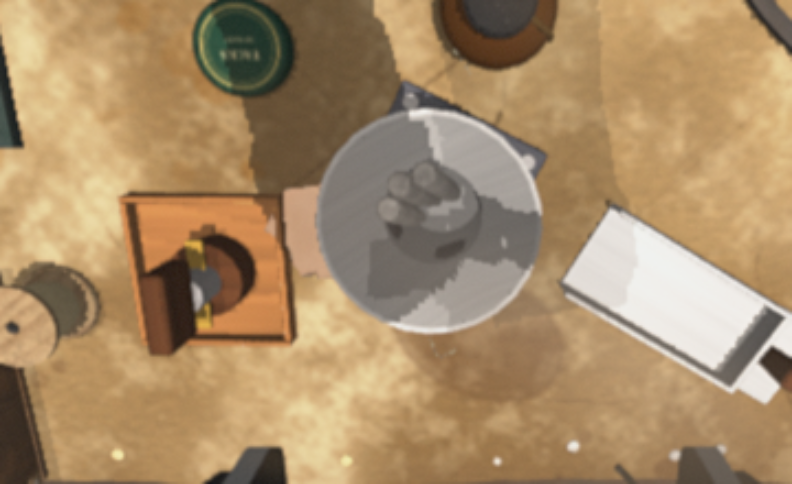

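All three punches stand in the pot, leaning together with their ends at (390,210), (402,183) and (430,173) in the crop. The empty chute lies flat, and the plug is in the tray. One more view will check how high the punch tops are and whether the pot is home.

```bash
python3 - <<'E'
from h import *
manip.move_ptp((.46,.30,.32),down(np.pi/2));manip.hold(.3);im,_=snap("wrist","w8");s,_=snap("scene","s6");st();print(potshift(s))
cv2.imwrite("pics/f.png",np.hstack([cv2.resize(im[80:240,100:260,::-1],(400,400)),cv2.resize(s[150:270,250:370,::-1],(400,400))]))
E
```

```text
t74.9 p [0.4603 0.2993 0.3202] f [ 0.0366 -0.3898  0.223 ] m [-0.0323  0.0374 -0.0212] gap 0.0857 ff 0.0
[(0.0, -0.125, 0.969), (-1.0, -1.25, 0.621), (0.0, 0.125, 0.957)]
```

View pics/f.png

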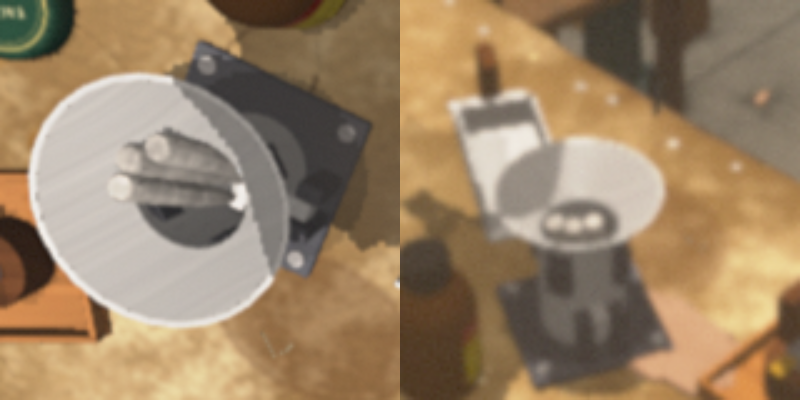

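```bash
python3 - <<'E'
from h import *
a=load("w8")[1];b=load("w7")[1];Z=[]
for p,q in(((120,187),(390,210)),((132,157),(402,183)),((158,146),(430,173))):
    X,e=tri([(a,(100+p[0]/2.5,80+p[1]/2.5)),(b,(100+q[0]/2.2,60+q[1]/2.2))]);print(X,e[0]);Z.append(X[2])
if max(Z)<.125: manip.hold(.3);print(manip.sign_off())
E
```

```text
[0.436  0.1174 0.1134] 0.0002261785962928737
[0.4234 0.1234 0.1107] 8.327980314331353e-05
[0.4181 0.1374 0.115 ] 6.554271193420934e-06
the job is handed in; nothing more can be done
None
```

The job is handed in at about 75 s of the 210 s: all three punches that were there are standing in the pot, the pot is home, the plug is in the tray, the empty chute is flat on the bench, and the bottle and spool were not touched; the hand-in returned no verdict, so this rests on my own pictures and measurements.

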